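# Hang a tray with a glued wheel on the curing rail, slide it under the lamp and start it

### The arm

A 6-joint arm with a two-finger parallel gripper is mounted at the origin on a cart in front of the work surface, level with it; the furniture and walls round the work are solid. World frame = base frame: x ahead of the robot, y to its left, z up, the work surface at z = 0. Lengths are in m, angles in rad, forces in N, time in s.
With the tool pointing down it reaches from about 0.275 to 0.825 m from the base axis. Payload 4.9 kg.
Tool frame: the origin (TCP) lies between the finger pads; the fingertips stand 22 mm ahead of it and the grasp point (between the pads) lies 3 mm ahead of it; y points along the fingers, x is the direction in which the jaws open and shut, and the axes are right-handed (so a half turn about y gives the same grasp; the last joint's range is limited). The gripper opens to 85 mm and grips with 20 to 120 N. Pads are 22 mm wide; open, the fingers measure 114 mm over their backs; the gripper's body (76 mm by 85 mm) begins 54 mm behind the grasp point. The pads swing forward as they close: fully open they stand 13 mm farther back than shut.
Start: joints at [-1.423, 0.326, -0.193, 1.052, 0, 1.437], TCP at [0.153, -0.528, 0.253] pointing down, gripper open.
Joint ranges: [-2.65, 2.65], [-0.97, 1.79], [-1.3, 1.35], [-1.93, 2.1], [-1.47, 1.37], [-3.14, 3.14]. Speed limits (rad/s): [2.57, 2.57, 3.14, 3.14, 3.14, 3.14].

### API

Orientations are given as a unit quaternion [w, x, y, z].
In Python, from cell import bot gives the robot as it stands. Calls block until the motion is done:
- bot.move_pose(position, orientation): joint-space move of the TCP to a pose.
- bot.move_linear(position, speed=0.15, rotation=None, until_force=None): straight line of the TCP; rotation=None keeps the orientation; speed is the mean speed in m/s. With until_force (N) it stops when the force on the tool has changed by that much, and returns True; else False.
- bot.goto_joints(angles): joint-space move.
- bot.set_gripper(opening, grasp_force=None): opening from 0.0 (shut) to 1.0 (fully open); grasp_force is the grip in N (None keeps the last); returns when the fingers have stopped.
- bot.wait(seconds).
- bot.solve_ik(position, orientation): joint angles nearest the present ones, or None.
- bot.camera(name): name is "side" or "top" or "wrist"; returns the picture (384x512x3 uint8, red, green, blue); there is no depth.
- bot.calibration(name): a dict with "mtx" (3x3 intrinsics, pixels), "extrinsics" (4x4, takes a point from world to camera coordinates); the wrist camera has in their place "hand_eye" (4x4, takes a point from camera to tool coordinates, whose origin is the TCP and whose axes are the tool frame's). Camera axes: x right, y down, z forward; pixel columns grow to the right and rows downward; lengths in m; the calibration is good to about 2 mm. A picture is of the moment at which its call begins: read the wrist's pose just before it. calibration takes no time and is no camera call.
A pose or a line that the arm cannot do raises bot.PlanningError and nothing moves.
- bot.close_job(): hands the job in, once; it reports no verdict.
Trained networks look in the newest picture that a camera, given by its name, has taken for a name from the list of things; names that differ only in an ending like _2 or _b are one class to them, and where a whole thing is asked for, a point or a joint stands for the part that bears it (a point fixed in the world has none). Each returns a list of dicts, best first, with "confidence" (0 to 1); they miss things now and then, are a little off and sometimes report something else, mostly with a low value. They report only what shows in the picture. A call takes as long as a camera call. They do not tell look-alikes from the thing itself.
- bot.search_frame(camera, thing): "bbox" ([left, top, width, height] in pixels, round what is visible of it).
Readings, each from a call of its own:
- bot.read_clock(): time.
- bot.read_joint_positions(): joint angles.
- bot.read_joint_vel(): joint speeds.
- bot.read_joint_efforts(): joint torques, N m.
- bot.read_position(): TCP position.
- bot.read_tool_rot(): TCP orientation.
- bot.read_ft_force(): force on the tool from outside, world axes, zero at the start.
- bot.read_moment(): the same for the moment, N m.
- bot.read_gripper_width(): opening from 0.0 (shut) to 1.0 (fully open).
Only numpy, scipy, OpenCV 4.12 (cv2) and the standard library are available. Lean on these libraries where they do the work, as an engineer would, in place of code of your own. Each camera call takes 0.05 s, during which the arm holds its last target. There are 200 camera calls.

### The job

The glued wheel in the blue hanging tray is ready to cure: hook the tray on the steel rail at the open end, keep the wheel in it, and slide it along under the white lamp head until the white line on its black handle stands in line with the red pointer, then let go. When it hangs there, press the yellow ready button on the control box and, after that one is let up, the green start button; leave the red stop button, the pointer and everything else on the bench alone.

Things in the scene. Friction and masses are not known exactly. Their poses are not given: they have to be found in the camera images.
- carrier_grip (a point): Centre of the black handle of the hanging tray, 75 mm above the tray's underside. The handle points to -x of this frame, which starts out towards the robot and to its right: 60 mm long (x, 30 mm either side of this point), 14 mm wide (y), 28 mm high (z), with a white line along its top and front end. Grasp it across y. z is up; y runs along the rail when it hangs.
- carrier: The hanging tray as a whole: loose, about 0.16 kg with its wheel; it starts standing level on the table on its round blue tray. Origin straight below the hook, level with the tray's underside; axes as the handle's. Tray 84 mm across, 14 mm high, centre 14.5 mm to +x of the origin; an upright steel strap 30 mm wide (y) stands at x = -30 mm.
- carrier_hook (a point): Seat of the hook, where the rail's centre line lies when the tray hangs: 85 mm to +x of and 112 mm above the handle's centre; axes as there. The strap's end is bent over like a small roof, open downward, 30 mm long in y, 20 mm wide inside in x; the rear leg reaches 32 mm below this point, the top 14 mm above it. It hangs level within about 4 degrees and slides easily.
- tray_floor (a point): Middle of the floor inside the round blue tray, 4 mm above its underside; inside width 78 mm, rim 10 mm above the floor. When the tray hangs on the rail its underside is 93 mm above the table, 10 mm above the red handle of the fixed clamp jig (83 mm high) that stands before the rail's open end.
- wheel_mid (a point): Middle of the loose black wheel (68 mm across, 17 mm thick, 30 g) that lies flat in the tray, about 8 mm above the tray's floor. It slides out if the tray is tipped far.
- station: The fixed curing station; origin on the table; x points away from the robot and to the left, y (towards the near left) along the rail, z up. Base plate 17 mm high at most, x = -30 to +140 mm, y = -190 to +40 mm. One post (y = -172 mm, 25 mm square) holds the rail's far end; two uprights at x = +110 mm, y = -30 and -125 mm carry the white lamp head.
- rail_mid (a point): Point on the centre line of the fixed horizontal steel rail, 280 mm straight above the station's origin; axes as there. The rail is 12 mm thick and free from y = +140 mm (a black ball of 22 mm ends it) to -155 mm (post). Its open end: from y = +140 to +5 mm nothing stands above it. From y = 0 to -150 mm the lamp head hangs over it. The tray hangs with its own axes along these.
- lamp_front (a point): Middle of the lower front edge of the fixed white lamp head (150 mm wide in y, 215 mm deep to +x, 70 mm high): 85 mm to -x of the rail, 28 mm above its centre, so the hook cannot go on or off under it and the edge stands over a hung tray's handle. A tool pointing straight down would hit it; one leaning 35 to 45 degrees out to -x of the rail, its fingers pointing down and to +x, clears it.
- pointer_tip (a point): Lower tip of the red pointer, a small clip on the lamp head's front edge, 90 mm to -x of the rail's centre line and 24 mm above it; axes as the rail's. It was set somewhere from y = -50 to -100 mm on the rail and can shift if knocked. The tray is at its mark when its hook and handle have the same y as this tip in this frame.
- yellow_button (a joint): Travel of the yellow (ready) spring button, m: 0 up, 0.006 fully down (5 N); it springs back. It counts as pressed beyond 0.004.
- yellow_button_top (a point): Middle of the top of the yellow button (26 mm across) on the fixed grey control box (160 mm wide in y, 90 mm deep, 75 mm high). The face slopes 15 degrees, its lower edge towards the robot; z of this frame points out of the face (the button goes down along -z; a push straight down works too), y to the left along the row of buttons.
- green_button (a joint): Travel of the green (start) spring button, m: 0 up, 0.006 fully down (5 N); it springs back. It counts as pressed beyond 0.004.
- green_button_top (a point): Middle of the top of the green button (26 mm across), the middle one of the row, 48 mm to -y of the yellow one; axes as there.
- red_stop (a joint): Travel of the red stop button (32 mm across), the last of the row, 48 mm to -y of the green one; m, 0 up, 0.006 fully down. Not to be pressed.
- glue: Bystander: white glue bottle with a red cap, 54x54x158 mm; origin at the middle of its underside. Leave it alone.
- tub: Bystander: green open-fronted parts tub, 138x97x61 mm; origin at the middle of its underside. Leave it alone.
- tape: Bystander: roll of masking tape, 97x22 mm; origin at the middle of its underside. Leave it alone.
- spare_wheel: Bystander: second black wheel lying on the table, 68x68x17 mm; origin at the middle of its underside. Leave it alone.
Things that resemble listed ones, but are neither listed nor needed, are in the scene too. Leave any pink look-alike of the part that bears wheel_mid alone.

How it is judged:
On the way, in this order (a step that is already met when the one before it is completed fails the run):
1. the tray hangs by its hook on the rail, at the open end clear of the lamp head, with the wheel in it (x of carrier_hook in the frame of rail_mid between -0.01 and 0.01 m and z of carrier_hook in the frame of rail_mid between -0.01 and 0.01 m and distance between wheel_mid and tray_floor below 0.018 m and y of carrier_hook in the frame of rail_mid above 0 m), for 0.2 s.
2. the tray hangs on the rail at the red pointer (within 8 mm along the rail), let go (x of carrier_hook in the frame of rail_mid between -0.006 and 0.006 m and z of carrier_hook in the frame of rail_mid between -0.005 and 0.005 m and contact force between carrier and station above 0.4 N and y of carrier_hook in the frame of pointer_tip between -0.008 and 0.008 m and contact force between the fingers and carrier below 0.05 N and distance between wheel_mid and tray_floor below 0.018 m), for 0.2 s.
3. then the yellow button is pressed, the green one up (value of joint yellow_button above 0.004 m and value of joint green_button below 0.0015 m), for 0.05 s.
4. then the green button is pressed, the yellow one up (value of joint green_button above 0.004 m and value of joint yellow_button below 0.0015 m), for 0.05 s.
At the end, for the whole second after the job is handed in: The tray hangs on the rail by its hook (seat within 6 mm of the rail's line), within 8 mm of the red pointer along the rail, level within 9 degrees, at rest and let go, with the wheel lying in it; both buttons are up again (all of step 2 and angle between carrier's own z axis and vertical below 0.16 rad and linear speed of carrier below 0.03 m/s and value of joint each of yellow_button, green_button below 0.0015 m); the robot touches nothing.
It fails at once if the wheel leaves the tray (distance between wheel_mid and tray_floor above 0.035 m).
It fails at once if the red stop button is pressed (value of joint red_stop above 0.002 m).
It fails at once if the pointer is shifted by more than 4 mm (distance of pointer_tip from where it was at the start of the episode above 0.004 m).
It fails at once if a thing that stands about is moved by more than 30 mm (distance of any of glue, tub, tape, spare_wheel from where it was at the start of the episode above 0.03 m).
It also fails if it takes over 61 s, if anything falls off the work surface, if the arm or the gripper's body presses on something with over 40 N, if the wrist force passes 120 N, or if a joint passes its speed limit or range.

## Working session

There is one attempt and no reset: what is moved stays moved. The work goes in short steps, each a Python script; the robot and the scene stay as the last script left them, time stands still between calls to the robot, and variables do not carry over. Pictures are saved under pics/ and viewed, about 8 in all and at most 12, crops included, and the job is handed in when it is done.

```bash
ls; mkdir -p pics; cat > h.py <<'E'
import numpy as np, cv2
from cell import bot
from scipy.spatial.transform import Rotation as R
def save(n,im): cv2.imwrite(f'pics/{n}.png',cv2.cvtColor(im,cv2.COLOR_RGB2BGR))
def load(n): return cv2.cvtColor(cv2.imread(f'pics/{n}.png'),cv2.COLOR_BGR2RGB)
def cam(name):
    c=bot.calibration(name); return np.array(c['mtx']),np.array(c['extrinsics'])
def proj(name,P):
    K,E=cam(name); P=np.atleast_2d(P); q=(E[:3,:3]@P.T+E[:3,3:4]); q=K@q; return (q[:2]/q[2]).T
def ray(name,uv):
    K,E=cam(name); d=E[:3,:3].T@np.linalg.inv(K)@np.array([*uv,1.]); return -E[:3,:3].T@E[:3,3],d/np.linalg.norm(d)
def at_z(name,uv,z):
    o,d=ray(name,uv); return o+d*(z-o[2])/d[2]
def tri(uvs):
    A=np.zeros((3,3));b=np.zeros(3)
    for n,uv in uvs:
        o,d=ray(n,uv);M=np.eye(3)-np.outer(d,d);A+=M;b+=M@o
    return np.linalg.solve(A,b)
E
python3 - <<'E'
from h import *
ims={}
for c in ('side','top'):
    im=bot.camera(c); save(c,im); ims[c]=im
    for t in ['carrier_grip','carrier','carrier_hook','wheel_mid','station','lamp_front','pointer_tip','yellow_button','green_button','red_stop','glue','tub','tape','spare_wheel']:
        try:
            r=bot.search_frame(c,t); print(c,t,[(np.round(x['bbox']).astype(int).tolist(),round(x['confidence'],2)) for x in r[:3]])
        except Exception as e: print(c,t,e)
    K,E=cam(c); print(c,K[0,0],(-E[:3,:3].T@E[:3,3]).round(3),E[2,:3].round(2))
save('both',cv2.resize(np.vstack(list(ims.values())),(450,675))) if 0 else save('both',cv2.resize(np.hstack(list(ims.values())),(800,300)))
print(bot.read_clock(), bot.read_tool_rot(), bot.calibration('wrist'))
E
```

```text
pics
side carrier_grip [([323, 186, 7, 12], 0.66)]
side carrier [([321, 186, 10, 13], 0.42)]
side carrier_hook []
side wheel_mid [([156, 216, 36, 38], 0.17)]
side station [([320, 187, 12, 11], 0.59), ([254, 116, 62, 96], 0.56)]
side lamp_front [([254, 113, 63, 103], 0.65)]
side pointer_tip []
side yellow_button [([322, 182, 4, 17], 0.54)]
side green_button [([323, 181, 11, 17], 0.68)]
side red_stop [([248, 229, 8, 3], 0.45), ([306, 184, 27, 38], 0.3)]
side glue [([170, 234, 20, 31], 0.75)]
side tub [([155, 213, 34, 42], 0.88)]
side tape [([140, 256, 29, 27], 0.91)]
side spare_wheel [([178, 263, 20, 17], 0.73)]
side 452.8533659852082 [-0.65   0.621  1.299] [ 0.7  -0.28 -0.66]
top carrier_grip [([314, 193, 49, 43], 0.74)]
top carrier [([313, 191, 53, 43], 0.82)]
top carrier_hook [([318, 189, 46, 44], 0.65)]
top wheel_mid [([316, 238, 18, 21], 0.85), ([318, 197, 23, 20], 0.55)]
top station [([264, 73, 123, 134], 0.61)]
top lamp_front [([265, 73, 120, 131], 0.94)]
top pointer_tip []
top yellow_button [([208, 206, 9, 8], 0.58), ([236, 205, 12, 10], 0.57), ([314, 202, 50, 34], 0.38)]
top g
[... 200 characters left out ...]
, 180, 33, 30], 0.76)]
top spare_wheel [([144, 208, 25, 24], 0.87)]
top 398.2483881349275 [0.468 0.197 1.327] [ 0.06 -0.03 -1.  ]
1.5 [ 0.56526705 -0.56525029  0.42484311 -0.42482184] {'mtx': array([[333.86212305,   0.        , 262.86175478],
       [  0.        , 333.86212305, 194.26709476],
       [  0.        ,   0.        ,   1.        ]]), 'hand_eye': array([[ 9.99999874e-01, -2.96008060e-04,  4.06394005e-04,
         2.71049061e-04],
       [-4.72136162e-04, -2.75048753e-01,  9.61430164e-01,
        -1.21070724e-01],
       [-1.72812913e-04, -9.61430234e-01, -2.75048858e-01,
         7.02129099e-02],
       [ 0.00000000e+00,  0.00000000e+00,  0.00000000e+00,
         1.00000000e+00]])}
```

```bash
python3 - <<'E'
from h import *
t=load('top')[50:275,90:410]; s=load('side')[95:295,100:360]
save('topc',cv2.resize(t,(800,562),interpolation=cv2.INTER_CUBIC)); save('sidec',cv2.resize(s,(780,600),interpolation=cv2.INTER_CUBIC))
E
```

```text
(no output)
```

View pics/topc.png

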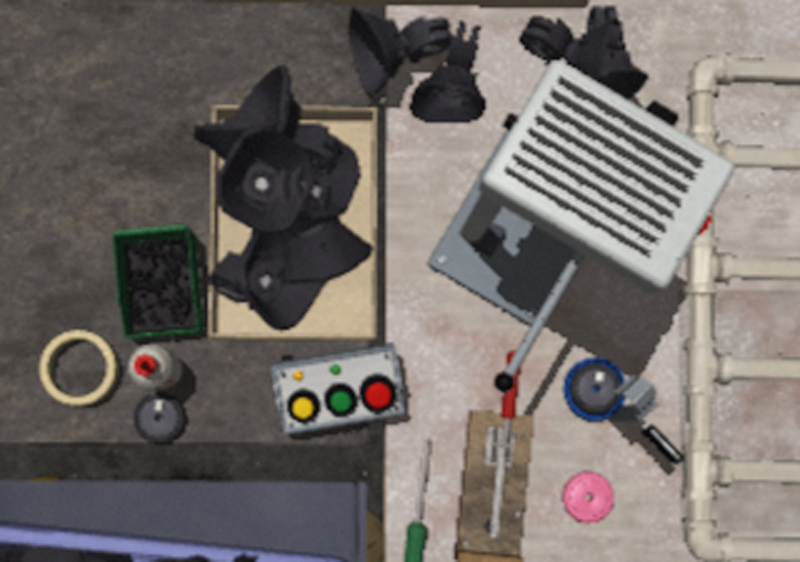

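View pics/sidec.png

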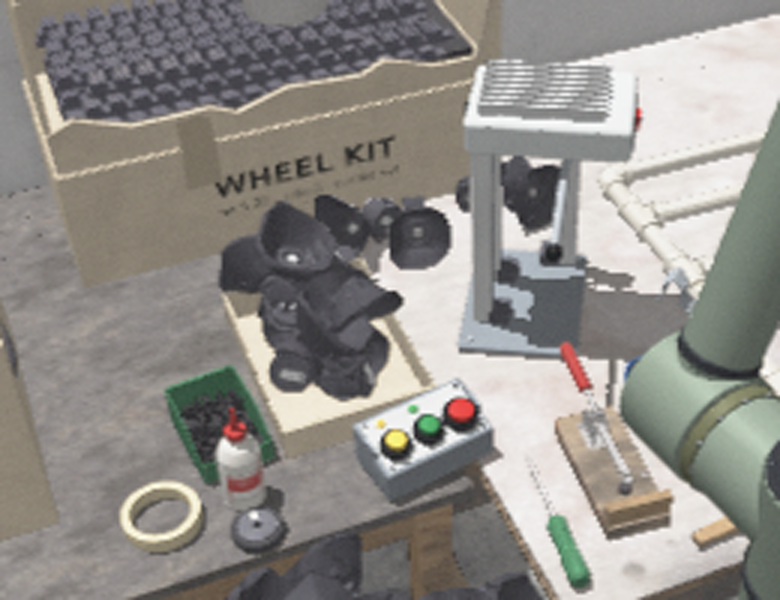

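```bash
python3 - <<'E'
from h import *
f=lambda u,v:(u/2.5+90,v/2.5+50)
im=load('top')
tray=at_z('top',f(596,388),0.012); 
# white line on handle
pw=[f(643,429),f(682,459)]
a,b=[at_z('top',p,0.089) for p in pw]; print('tray',tray.round(4),'handle inner/outer',a.round(4),b.round(4),np.linalg.norm(a-b))
g=(a+b)/2; d=tray[:2]-g[:2]; print('grip',g.round(4),'dist tray-grip',np.linalg.norm(d),'yaw',np.degrees(np.arctan2(d[1],d[0])), 'yaw line',np.degrees(np.arctan2(*(a-b)[[1,0]])))
ball=at_z('top',f(504,381),.28); r2=at_z('top',f(575,265),.28); y=(ball-r2)[:2]; y/=np.linalg.norm(y)
print('ball',ball.round(4),'r2',r2.round(4),'ydir',y, 'xdir yaw',np.degrees(np.arctan2(-y[0],y[1])))
# lamp roof corners z=.378
C=[at_z('top',f(*p),.378) for p in [(556,62),(733,168),(668,285),(483,185)]]
for c in C: print(c.round(4))
print([np.linalg.norm(C[i]-C[i-1]).round(3) for i in range(4)])
print('pointer', at_z('top',f(706,222),.31).round(4))
S=lambda u,v:(u/3+100,v/3+95)
for n,t,s in [('yel',(302,406),(396,443)),('grn',(340,400),(429,428)),('red',(378,393),(461,411)),('ball',(504,381),(553,252))]:
    print(n,tri([('top',f(*t)),('side',S(*s))]).round(4))
E
```

```text
tray [ 0.5065 -0.1222  0.012 ] handle inner/outer [ 0.4533 -0.1623  0.089 ] [ 0.4161 -0.2111  0.089 ] 0.061370575557534605
grip [ 0.4347 -0.1867  0.089 ] dist tray-grip 0.09654823420563102 yaw 41.950650943148226 yaw line 52.688185265534905
ball [0.5054 0.0408 0.28  ] r2 [ 0.6296 -0.0355  0.28  ] ydir [-0.85211725  0.52335093] xdir yaw 58.44270542691224
[0.8142 0.0038 0.378 ]
[ 0.7115 -0.1697  0.378 ]
[ 0.5959 -0.1042  0.378 ]
[0.6916 0.0755 0.378 ]
[np.float64(0.142), np.float64(0.202), np.float64(0.133), np.float64(0.204)]
pointer [ 0.6715 -0.1666  0.31  ]
yel [0.4794 0.2633 0.0671]
grn [0.4873 0.2156 0.0669]
red [0.4964 0.1678 0.0698]
ball [0.505  0.0397 0.281 ]
```

```bash
cat >> h.py <<'E'
def ori(yaw,lean,flip=0):
    """tool quaternion: fingers lean to +x of a frame with this yaw; tool x=+Y (flip=0) or -Y"""
    X=np.array([np.cos(yaw),np.sin(yaw),0]);Y=np.array([-X[1],X[0],0]);Z=np.array([0,0,1.])
    y=np.sin(lean)*X-np.cos(lean)*Z; x=-Y if flip else Y
    q=R.from_matrix(np.c_[x,y,np.cross(x,y)]).as_quat(); return np.array([q[3],*q[:3]])
D=np.pi/180
SX=np.array([.5,.866,0]);SY=np.array([-.866,.5,0]);SO=np.array([.627,-.0307,0])
def st(x,y,z): return SO+x*SX+y*SY+np.array([0,0,z])
E
python3 - <<'E'
from h import *
def ik(n,p,q):
    j=bot.solve_ik(p,q); print(n,None if j is None else np.round(j,2))
g=np.array([.436,-.19,.075])
for fl in (0,1):
  for l in (35,40,45):
    print('flip',fl,'lean',l)
    ik('grasp',g,ori(47*D,l*D,fl)); ik('grasp up',g+[0,0,.15],ori(47*D,l*D,fl))
    ik('pre-rail',st(-.16,.07,.23),ori(60*D,l*D,fl));ik('rail',st(-.085,.07,.168),ori(60*D,l*D,fl));ik('ptr',st(-.085,-.1,.168),ori(60*D,l*D,fl)); ik('retreat',st(-.085,-.1,.168)+.12*(-np.sin(l*D)*SX+[0,0,np.cos(l*D)]),ori(60*D,l*D,fl))
  ik('lookdown',g+[.03,.03,.2],ori(47*D,0,fl))
  for l in (30,50,60,75): 
    for x in (-.2,-.3):
      for z in (.3,.4): ik(f'look {l} {x} {z}',st(x,0.0,z),ori(60*D,l*D,fl))
for k in range(4): ik(f'btn{k}',[.4794,.2633,.15],ori(k*np.pi/2,0))
E
```

```text
flip 0 lean 35
grasp [-0.92  0.47 -0.69  0.53  0.6  -1.78]
grasp up [-0.92  0.24 -0.53  0.91  0.6  -1.78]
pre-rail [-0.75  0.31 -0.42  0.99  0.59 -1.84]
rail [-0.59  0.37 -0.52  0.73  0.61 -1.65]
ptr [-0.57  0.64 -0.04  0.92  0.61 -1.63]
retreat [-0.68  0.58  0.11  1.21  0.6  -1.76]
flip 0 lean 40
grasp [-0.97  0.51 -0.68  0.56  0.68 -1.85]
grasp up [-0.97  0.27 -0.54  0.94  0.68 -1.85]
pre-rail [-0.78  0.35 -0.42  1.02  0.67 -1.91]
rail [-0.63  0.4  -0.53  0.74  0.69 -1.71]
ptr [-0.6   0.66 -0.05  0.93  0.7  -1.68]
retreat [-0.72  0.61  0.1   1.23  0.68 -1.83]
flip 0 lean 45
grasp [-1.01  0.56 -0.67  0.59  0.75 -1.92]
grasp up [-1.01  0.31 -0.54  0.97  0.75 -1.92]
pre-rail [-0.82  0.39 -0.41  1.06  0.74 -1.98]
rail [-0.67  0.43 -0.53  0.75  0.77 -1.78]
ptr [-0.63  0.69 -0.05  0.94  0.78 -1.72]
retreat [-0.76  0.65  0.1   1.26  0.76 -1.9 ]
lookdown [-0.48  0.21 -0.3   1.07  0.   -1.3 ]
look 30 -0.2 0.3 [-0.75  0.37 -0.11  1.22  0.51 -1.83]
look 30 -0.2 0.4 [-0.75  0.33  0.09  1.46  0.51 -1.83]
look 30 -0.3 0.3 [-0.92  0.42 -0.03  1.34  0.48 -2.02]
look 30 -0.3 0.4 [-0.92  0.39  0.17 
[... 1863 characters left out ...]
0.8   1.05]
look 50 -0.3 0.3 [-1.03  0.58  0.03  1.55  0.73  0.85]
look 50 -0.3 0.4 [-1.03  0.53  0.2   1.77  0.73  0.85]
look 60 -0.2 0.3 [-0.92  0.59 -0.08  1.5   0.92  0.87]
look 60 -0.2 0.4 [-0.92  0.51  0.06  1.71  0.92  0.87]
look 60 -0.3 0.3 [-1.07  0.68  0.07  1.69  0.83  0.68]
look 60 -0.3 0.4 [-1.07  0.62  0.21  1.9   0.83  0.68]
look 75 -0.2 0.3 [-0.97  0.77 -0.03  1.78  1.06  0.5 ]
look 75 -0.2 0.4 [-0.97  0.67  0.06  1.97  1.06  0.5 ]
look 75 -0.3 0.3 [-1.11  0.85  0.12  1.95  0.93  0.37]
look 75 -0.3 0.4 None
btn0 [ 0.37  0.41 -0.35  0.81  0.    0.37]
btn1 [ 0.37  0.41 -0.35  0.81  0.   -1.2 ]
btn2 [ 0.37  0.41 -0.35  0.81  0.   -2.77]
btn3 [ 0.37  0.41 -0.35  0.81  0.    1.94]
```

```bash
cat >> h.py <<'E'
def wshot(n):
    p=bot.read_position();q=bot.read_tool_rot();im=bot.camera('wrist');save(n,im)
    c=bot.calibration('wrist');T=np.eye(4);T[:3,:3]=R.from_quat([*q[1:],q[0]]).as_matrix();T[:3,3]=p
    E=np.linalg.inv(T@np.array(c['hand_eye']));np.savez(f'pics/{n}.npz',K=c['mtx'],E=E);return im
_cam=cam
def cam(name):
    if name in('side','top'):return _cam(name)
    z=np.load(f'pics/{name}.npz');return z['K'],z['E']
E
python3 - <<'E'
from h import *
def s(n,ts):
    wshot(n)
    for t in ts: print(n,t,[(np.round(x['bbox']).astype(int).tolist(),round(x['confidence'],2)) for x in bot.search_frame('wrist',t)[:3]])
bot.move_pose([.455,-.165,.30],ori(47*D,0)); print(bot.read_clock())
s('w1',['carrier_grip','carrier_hook','wheel_mid'])
bot.move_pose(st(-.2,0,.4),ori(60*D,40*D)); print(bot.read_clock())
s('w2',['pointer_tip','lamp_front'])
save('w12',cv2.resize(np.hstack([load('w1'),load('w2')]),(800,300)))
E
```

```text
3.8417
w1 carrier_grip [([223, 109, 66, 172], 0.58)]
w1 carrier_hook [([225, 109, 66, 169], 0.98)]
w1 wheel_mid [([233, 190, 49, 39], 0.7)]
4.7167
w2 pointer_tip [([124, 216, 33, 31], 0.67), ([388, 163, 13, 12], 0.26)]
w2 lamp_front [([61, 63, 339, 288], 0.87)]
```

View pics/w1.png

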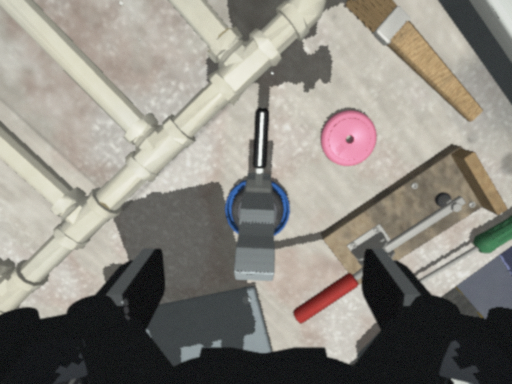

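View pics/w2.png

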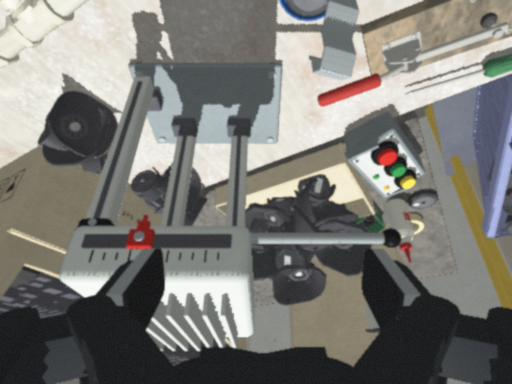

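```bash
python3 - <<'E'
from h import *
im=load('w2'); h=cv2.cvtColor(im,cv2.COLOR_RGB2HSV)
m=((h[...,0]<8)|(h[...,0]>172))&(h[...,1]>150)&(h[...,2]>80); m[:, 200:]=0; m[:200]=0;m[260:]=0
ys,xs=np.nonzero(m)
for y in np.unique(ys): print(y,xs[ys==y].min(),xs[ys==y].max(),end=' | ')
y0=ys.min()+0.; tip=(xs[ys<=ys.min()+2].mean(),y0); print('tip',tip)
ball=at_z('w2',(393,237.5),.28); ra=at_z('w2',(260,241),.28)
y=(ball-ra)[:2];y/=np.linalg.norm(y);yaw=np.arctan2(-y[0],y[1]);print('ball',ball.round(4),'ra',ra.round(4),'yaw',yaw/D)
print('tip z=.304',at_z('w2',tip,.304).round(4))
# lamp front lower edge corners (upper edge in image)
for p in [(84,228),(249,227)]: print('lamp corner',at_z('w2',p,.308).round(4))
f=lambda u,v:(u/2.5+90,v/2.5+50)
print('ball tri',tri([('top',f(504,381)),('w2',(393,237.5))]).round(4), 'proj top', proj('top',tri([('w2',tip),('w2',tip),])) if 0 else '')
# carrier
w=load('w1'); hb=cv2.cvtColor(w,cv2.COLOR_RGB2HSV)
g=w.min(2)>170; g[:105]=0;g[180:]=0;g[:,:250]=0;g[:,272:]=0; ys,xs=np.nonzero(g); vx=cv2.fitLine(np.c_[xs,ys].astype(np.float32),cv2.DIST_L2,0,.01,.01).ravel()
print('white',len(xs),ys.min(),ys.max(),vx)
b=(hb[...,0]>95)&(hb[...,0]<130)&(hb[...,1]>120)&(hb[...,2]>60); b[:170]=0;b[250:]=0;b[:,:215]=0;b[:,300:]=0
ys2,xs2=np.nonzero(b); hull=cv2.convexHull(np.c_[xs2,ys2].astype(np.int32)); (c,r)=cv2.minEnclosingCircle(hull); print('tray circ',c,r)
tr=at_z('w1',c,.010); print('tray',tr.round(4),'diam', r*2*(.301+.121)/334)
a=at_z('w1',(vx[2]+vx[0]/vx[1]*(ys.min()-vx[3]),ys.min()),.089);e=at_z('w1',(vx[2]+vx[0]/vx[1]*(ys.max()-vx[3]),ys.max()),.089)
d=(e-a)[:2];print('line ends',a.round(4),e.round(4),np.linalg.norm(d),'yaw',np.arctan2(d[1],d[0])/D)
mid=(a+e)/2; d=(tr-mid)[:2]; print('mid',mid.round(4),'->tray',np.linalg.norm(d),np.arctan2(d[1],d[0])/D)
E
```

```text
215 145 145 | 216 144 146 | 217 144 146 | 218 144 146 | 219 143 146 | 220 143 146 | 221 139 147 | 222 139 148 | 223 139 149 | 224 138 149 | 225 138 148 | 226 138 148 | 227 138 148 | 228 138 148 | 229 136 149 | 230 131 152 | 231 130 153 | 232 130 153 | 233 130 153 | 234 129 153 | 235 129 153 | 236 128 153 | 237 128 153 | 238 128 153 | 239 127 153 | 240 127 152 | 241 127 152 | 242 127 152 | 243 126 152 | 244 126 152 | 245 126 151 | 246 126 151 | 247 127 151 | 248 129 148 | tip (np.float64(145.0), np.float64(215.0))
ball [0.5032 0.0422 0.28  ] ra [ 0.6347 -0.0244  0.28  ] yaw 63.128972887551924
tip z=.304 [ 0.6684 -0.1575  0.304 ]
lamp corner [ 0.7254 -0.1728  0.308 ]
lamp corner [ 0.6001 -0.1019  0.308 ]
ball tri [0.5043 0.041  0.2806] proj top 
white 397 105 173 [4.4783585e-02 9.9899673e-01 2.5886902e+02 1.3221411e+02]
tray circ (256.6838684082031, 208.44300842285156) 31.786949157714844
tray [ 0.5071 -0.1222  0.01  ] diam 0.08032390745242912
line ends [ 0.4155 -0.2158  0.089 ] [ 0.459  -0.1651  0.089 ] 0.06680443607154105 yaw 49.35478222552723
mid [ 0.4372 -0.1905  0.089 ] ->tray 0.09765482082342015 44.33455524398461
```

```bash
python3 - <<'E'
from h import *
bot.move_pose(st(-.04,.07,.44),ori(60*D,0)); print(bot.read_clock())
im=wshot('w3')
for t in ['pointer_tip','carrier_hook','carrier_grip']: print(t,[(np.round(x['bbox']).astype(int).tolist(),round(x['confidence'],2)) for x in bot.search_frame('wrist',t)[:3]])
save('w3z',cv2.resize(im[60:360,20:420],(800,600),interpolation=cv2.INTER_CUBIC))
E
```

```text
5.6333
pointer_tip [([0, 118, 42, 10], 0.91)]
carrier_hook [([228, 0, 57, 105], 0.75)]
carrier_grip [([230, 1, 54, 103], 0.75), ([341, 232, 19, 21], 0.58)]
```

View pics/w3z.png

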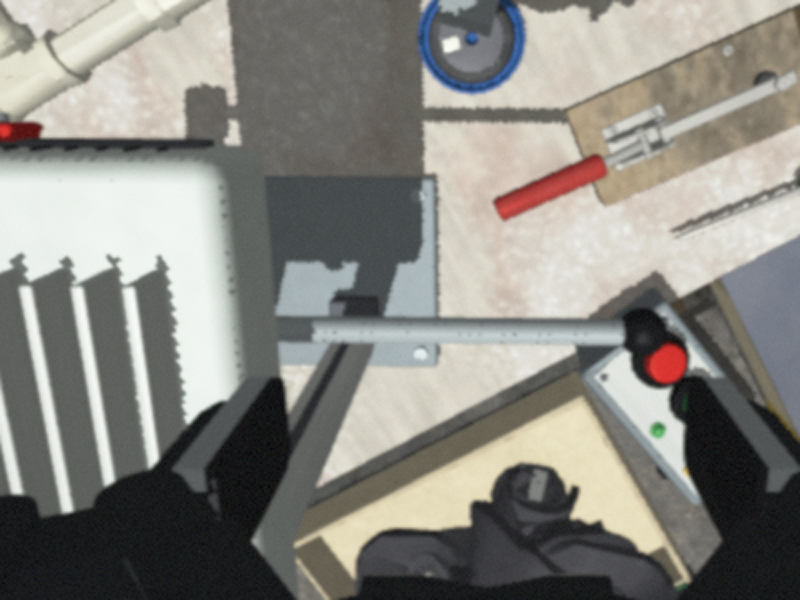

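```bash
python3 - <<'E'
from h import *
im=cv2.cvtColor(load('w3'),cv2.COLOR_RGB2GRAY).astype(float)
# rail edges per column by gradient
g=cv2.GaussianBlur(im,(3,3),0); dy=np.gradient(g,axis=0)
for u in range(165,332,12): print(u,[int(v) for v in im[212:240,u]])
E
```

```text
165 [173, 175, 175, 176, 171, 153, 112, 87, 90, 87, 90, 88, 89, 93, 95, 91, 87, 87, 107, 140, 165, 172, 173, 173, 175, 173, 173, 173]
177 [176, 174, 174, 175, 171, 154, 116, 99, 112, 130, 145, 150, 148, 149, 156, 182, 186, 181, 168, 160, 171, 175, 176, 175, 175, 171, 175, 172]
189 [108, 116, 117, 115, 114, 106, 94, 94, 112, 128, 147, 162, 176, 189, 195, 198, 194, 188, 170, 130, 93, 72, 62, 54, 48, 42, 48, 50]
201 [47, 49, 45, 48, 49, 56, 73, 93, 109, 120, 139, 160, 174, 182, 185, 197, 193, 184, 164, 139, 108, 102, 97, 97, 97, 97, 98, 97]
213 [143, 147, 152, 159, 169, 158, 127, 102, 107, 128, 143, 160, 176, 189, 199, 202, 196, 191, 185, 176, 175, 174, 172, 175, 171, 174, 177, 176]
225 [180, 180, 181, 181, 177, 170, 141, 106, 105, 118, 137, 154, 171, 187, 196, 201, 196, 191, 185, 178, 178, 178, 180, 179, 178, 179, 180, 175]
237 [150, 149, 149, 148, 147, 144, 123, 101, 103, 114, 133, 154, 171, 184, 198, 203, 200, 193, 186, 172, 157, 157, 157, 159, 158, 158, 162, 162]
249 [214, 214, 212, 210, 209, 195, 161, 110, 103, 121, 135, 153, 170, 180, 184, 184, 194, 195, 191, 196, 212, 215, 216, 2
[... 172 characters left out ...]
[205, 200, 195, 197, 200, 196, 172, 115, 101, 113, 133, 146, 164, 179, 192, 200, 202, 197, 192, 192, 203, 209, 213, 212, 217, 218, 221, 219]
285 [222, 217, 215, 212, 217, 214, 189, 133, 104, 112, 129, 143, 161, 176, 192, 202, 203, 200, 192, 194, 204, 216, 219, 221, 220, 222, 223, 223]
297 [225, 226, 230, 230, 227, 218, 190, 132, 104, 112, 127, 143, 161, 175, 188, 201, 205, 196, 195, 192, 203, 217, 222, 224, 226, 226, 227, 226]
309 [226, 225, 222, 220, 216, 211, 185, 130, 101, 107, 120, 135, 154, 171, 186, 197, 203, 202, 190, 172, 128, 87, 77, 73, 70, 71, 79, 80]
321 [145, 107, 93, 93, 96, 94, 93, 87, 93, 106, 122, 136, 153, 170, 186, 199, 207, 202, 193, 175, 133, 84, 63, 65, 65, 71, 87, 122]
```

```bash
python3 - <<'E'
from h import *
a=at_z('w3',(165,224.5),.28);b=at_z('w3',(315,225.4),.28);ball=at_z('w3',(342,225),.28)
y=(b-a)[:2];y/=np.linalg.norm(y);yaw=np.arctan2(-y[0],y[1])
print('a',a.round(4),'b',b.round(4),'yaw',yaw/D,'ball',ball.round(4))
Ca=at_z('w3',(24,60+143/2),.308);Cb=at_z('w3',(125,60+143/2),.308);d=(Cb-Ca)[:2];print('lamp edge yaw',np.arctan2(-d[0],d[1])/D,Cb.round(4))
# rail in w2 with finer rows
im=cv2.cvtColor(load('w2'),cv2.COLOR_RGB2GRAY)
for u in (256,270,290,310,330,350,370,384): print(u,[int(v) for v in im[230:250,u]])
E
```

```text
a [ 0.6424 -0.0388  0.28  ] b [0.5256 0.029  0.28  ] yaw 59.83801830012834 ball [0.5044 0.0407 0.28  ]
lamp edge yaw 60.18959969055169 [ 0.6132 -0.1203  0.308 ]
256 [61, 64, 78, 96, 100, 103, 101, 107, 108, 111, 108, 106, 105, 95, 78, 80, 91, 90, 78, 63]
270 [50, 53, 70, 93, 102, 105, 114, 123, 140, 161, 184, 198, 199, 168, 96, 54, 52, 47, 45, 50]
290 [51, 51, 71, 94, 101, 103, 113, 123, 142, 160, 180, 196, 197, 168, 107, 68, 66, 64, 63, 64]
310 [75, 79, 85, 96, 102, 105, 111, 123, 139, 153, 176, 183, 180, 165, 114, 88, 89, 89, 90, 91]
330 [70, 55, 73, 94, 104, 101, 112, 124, 137, 156, 176, 196, 199, 174, 114, 82, 76, 75, 66, 57]
350 [86, 83, 85, 95, 104, 107, 111, 121, 138, 156, 174, 191, 190, 162, 120, 100, 88, 69, 55, 51]
370 [64, 68, 76, 93, 100, 106, 111, 121, 134, 153, 171, 190, 193, 167, 107, 72, 72, 72, 65, 41]
384 [69, 34, 24, 39, 47, 60, 70, 86, 95, 105, 115, 114, 95, 66, 63, 93, 122, 134, 132, 120]
```

```bash
python3 - <<'E'
from h import *
w=load('w1')
for v in range(106,178,4):
    r=w[v,245:280].min(1).astype(int); print(v,245+r.argmax(),r.max(),end=' | ')
print()
tr=np.array([.5071,-.1222])
for v in range(114,172,8):
    r=w[v,250:272].min(1).astype(float); k=np.clip(r-120,0,None)
    if k.sum()==0: continue
    u=250+(k*np.arange(22)).sum()/k.sum(); p=at_z('w1',(u,v),.089)[:2]; d=tr-p; print(v,round(u,1),p.round(4),np.linalg.norm(d).round(4),(np.arctan2(d[1],d[0])/D).round(2))
for z,p in ((.089,(260,173)),(.089,(262.5,111))): print(at_z('w1',p,z).round(4))
a=at_z('w2',(260,238),.28);b=at_z('w2',(380,238),.28);print(a,b)
print('tip in top', (proj('top',[.6684,-.1575,.304])-[90,50])*2.5, 'tip in w3', proj('w3',[.6684,-.1575,.304]))
bot.move_pose([.43,-.20,.24],ori(45*D,40*D)); print(bot.read_clock())
E
```

```text
106 247 194 | 110 250 197 | 114 262 242 | 118 261 239 | 122 261 240 | 126 261 244 | 130 261 243 | 134 261 245 | 138 260 242 | 142 260 240 | 146 260 247 | 150 260 246 | 154 260 246 | 158 260 244 | 162 259 241 | 166 274 203 | 170 259 239 | 174 245 193 | 
114 259.8 [ 0.4197 -0.2083] 0.1227 44.58
122 259.9 [ 0.4248 -0.2027] 0.1151 44.35
130 259.5 [ 0.4304 -0.1974] 0.1074 44.41
138 260.7 [ 0.4348 -0.1908] 0.0997 43.53
146 260.0 [ 0.4407 -0.1856] 0.0918 43.67
154 259.7 [ 0.4464 -0.18  ] 0.0838 43.58
162 260.0 [ 0.4518 -0.1739] 0.0757 43.04
170 259.4 [ 0.4578 -0.1683] 0.0675 43.11
[ 0.4595 -0.1656  0.089 ]
[ 0.4159 -0.2086  0.089 ]
[ 0.63087784 -0.03079918  0.28      ] [0.51597984 0.03620774 0.28      ]
tip in top [[695.44680048 225.9464805 ]] tip in w3 [[ 38.66750493 124.5686195 ]]
6.9333
```

```bash
cat >> h.py <<'E'
YR=59.93*D
RX=np.array([np.cos(YR),np.sin(YR),0]);RY=np.array([-RX[1],RX[0],0]);B0=np.array([.5044,.0408,0])-.14*RY
def rs(x,y,z): return B0+x*RX+y*RY+np.array([0,0,z])   # rail frame (z from table)
def inr(p): d=np.asarray(p)-B0; return np.array([d@RX,d@RY,d[2]-.28])
def ax(yaw,lean): return np.array([np.sin(lean)*np.cos(yaw),np.sin(lean)*np.sin(yaw),-np.cos(lean)])
E
python3 - <<'E'
from h import *
print('tray w3',at_z('w3',(256,81),.010).round(4),'tip',inr([.6684,-.1575,.304]).round(4))
L=40*D;yaw=43.3*D;q=ori(yaw,L);a=ax(yaw,L)
g=np.array([.4362,-.1888,.075]);t=g-.003*a
bot.set_gripper(.5,80)
bot.move_pose(t-.07*a,q); bot.move_linear(t,.1)
f0=bot.read_ft_force()
bot.set_gripper(0,80); print(bot.read_gripper_width(),bot.read_position(),f0,bot.read_ft_force())
bot.move_linear(t+[0,0,.03],.06); print(bot.read_clock(),bot.read_ft_force(),bot.read_moment(),bot.read_gripper_width())
im=wshot('w4'); s=bot.camera('top'); save('t4',s)
save('w4z',np.hstack([cv2.resize(im,(480,360)),cv2.resize(s[160:260,280:370],(320,356))[:360].copy() if 0 else cv2.resize(s[160:260,280:370],(320,360))]))
E
```

```text
tray w3 [ 0.5081 -0.1181  0.01  ] tip [-0.0894 -0.1013  0.024 ]
0.15146109945808017 [ 0.4349927  -0.19064817  0.07775945] [0.07461302 0.59733859 0.82748056] [-1.62864687 -1.49762099  4.41477772]
9.825 [-0.49051369 -0.02685637 -1.80074868] [-0.69161041  0.73320515  0.02346882] 0.15300762326340514
```

View pics/w4z.png

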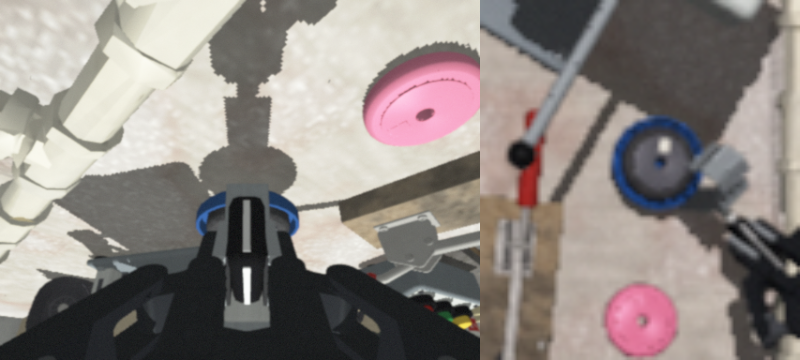

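```bash
python3 - <<'E'
from h import *
L=40*D;q=ori(YR,L);a=ax(YR,L); off=-.003*a
p=bot.read_position(); p[2]=.226
bot.move_linear(p,.12)
bot.move_linear(rs(-.16,.07,.223)+off,.12,rotation=q)
bot.move_linear(rs(-.085,.07,.223)+off,.08)
print(bot.read_clock(),inr(bot.read_position()-off),bot.read_gripper_width())
t=bot.camera('top');save('t5',t);s=bot.camera('side');save('s5',s);w=wshot('w5')
# expected hook-top corner projections
cs=[rs(x,y,.28+.055+.014) for x,y in [(-10,55),(-10,85),(10,85),(10,55)] for x,y in [(x/1000,y/1000)]]
print(proj('top',cs).round(1).tolist(),proj('side',cs).round(1).tolist(),proj('top',[rs(0,.14,.28),rs(0,.0,.28)]).round(1).tolist())
u,v=proj('top',rs(-.01,.07,.3))[0].astype(int);c1=t[v-37:v+38,u-50:u+50]
u,v=proj('side',rs(-.02,.07,.26))[0].astype(int);c2=s[v-37:v+38,u-50:u+50];print('side origin',u-50,v-37)
u,v=proj('top',rs(-.01,.07,.3))[0].astype(int);print('top origin',u-50,v-37)
save('z5',np.hstack([cv2.resize(c,(400,300),interpolation=cv2.INTER_CUBIC) for c in (c1,c2)]))
E
```

```text
12.925 [-0.08529695  0.06993564 -0.05704009] 0.15401194403675866
[[316.2, 174.4], [310.3, 184.8], [303.3, 180.7], [309.3, 170.3]] [[288.9, 150.4], [288.3, 155.2], [282.7, 154.8], [283.4, 150.1]] [[291.6, 202.8], [317.7, 157.5]]
side origin 240 135
top origin 259 144
```

View pics/z5.png

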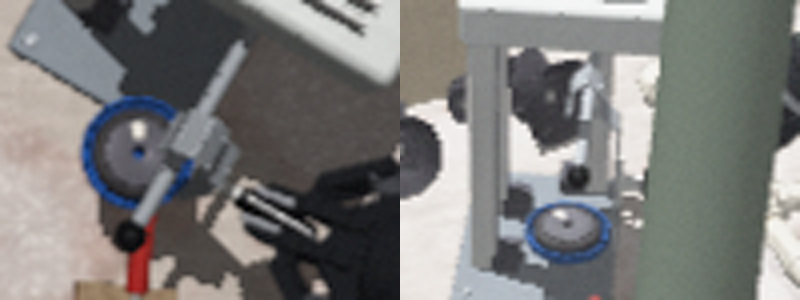

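```bash
python3 - <<'E'
from h import *
for n,z in (('t5',.148+.012),):
    im=load(n);h=cv2.cvtColor(im,cv2.COLOR_RGB2HSV)
    b=(h[...,0]>95)&(h[...,0]<130)&(h[...,1]>130)&(h[...,2]>50);b[:160]=0;b[200:]=0;b[:,:275]=0;b[:,330:]=0
    ys,xs=np.nonzero(b);hull=cv2.convexHull(np.c_[xs,ys].astype(np.int32));e=cv2.fitEllipse(hull);c,r=cv2.minEnclosingCircle(hull)
    print(len(xs),e,c,r);print('tray rail',inr(at_z('top',c,z)).round(4),inr(at_z('top',e[0],z)).round(4), 'exp .0145,.07')
im=load('t5')[165:200,290:330]; save('z5b',cv2.resize(im,(800,700),interpolation=cv2.INTER_CUBIC)[:600])
w=load('w5')
E
```

```text
159 ((293.17578125, 181.67933654785156), (27.183210372924805, 27.961820602416992), 26.28495216369629) (293.1734619140625, 181.79591369628906) 14.156310081481934
tray rail [ 0.0135  0.0713 -0.12  ] [ 0.0137  0.071  -0.12  ] exp .0145,.07
```

View pics/z5b.png

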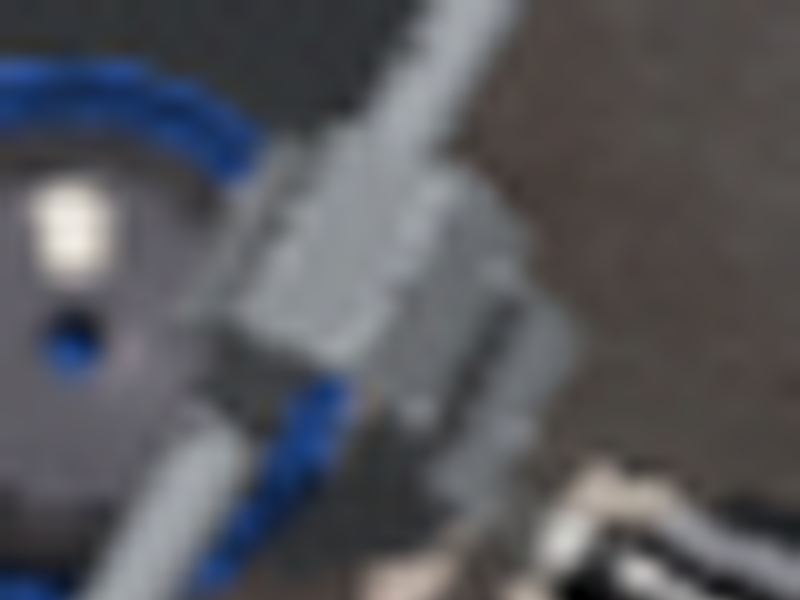

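```bash
python3 - <<'E'
from h import *
L=42.5*D;q=ori(YR,L);a=ax(YR,L); off=-.003*a
bot.move_linear(rs(-.087,.07,.223)+off,.05,rotation=q)
f0=bot.read_ft_force()
r=bot.move_linear(rs(-.087,.07,.190)+off,.05,until_force=4)
print(r,inr(bot.read_position()-off).round(4),f0.round(2),bot.read_ft_force().round(2))
if not r:
    r=bot.move_linear(rs(-.087,.07,.162)+off,.03,until_force=3)
    print(r,inr(bot.read_position()-off).round(4),bot.read_ft_force().round(2))
print(bot.read_clock(),bot.read_gripper_width())
t=bot.camera('top');save('t6',t);w=wshot('w6');s=bot.camera('side');save('s6',s)
h=cv2.cvtColor(t,cv2.COLOR_RGB2HSV)
b=(h[...,0]>95)&(h[...,0]<130)&(h[...,1]>130)&(h[...,2]>50);b[:160]=0;b[205:]=0;b[:,:275]=0;b[:,330:]=0
ys,xs=np.nonzero(b);hull=cv2.convexHull(np.c_[xs,ys].astype(np.int32));e=cv2.fitEllipse(hull);print(e,inr(at_z('top',e[0],.093+.012)).round(4))
c=proj('top',rs(0,.07,.29))[0].astype(int);print(c)
save('z6',np.hstack([cv2.resize(t[c[1]-20:c[1]+20,c[0]-20:c[0]+20],(400,400),interpolation=cv2.INTER_CUBIC),cv2.resize(s[150:215,255:320],(400,400),interpolation=cv2.INTER_CUBIC)]))
E
```

```text
False [-0.0868  0.0702 -0.09  ] [ 0.04 -0.12 -2.36] [ 1.09  3.07 -2.2 ]
True [-0.0862  0.0706 -0.0908] [1.2  2.44 1.22]
14.3917 0.15260055578581527
((291.1332702636719, 182.4734649658203), (26.551393508911133, 27.266132354736328), 28.388317108154297) [ 0.013   0.0679 -0.175 ]
[305 179]
```

View pics/z6.png

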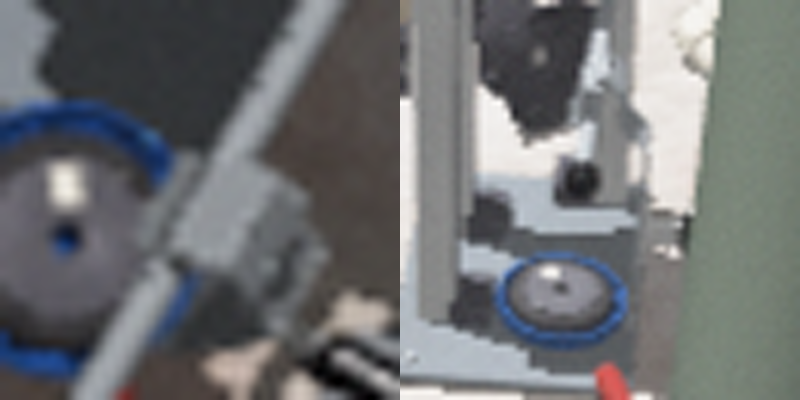

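```bash
python3 - <<'E'
from h import *
for p in [(306.5,180.5)]: print(inr(at_z('top',p,.315)).round(4))
# rail line in t6 crop: above hook (290,30), below (130,310) (10x, origin 285,159)
for p in [(290,60),(130,310)]: print(inr(at_z('top',(285+p[0]/10,159+p[1]/10),.28)).round(4))
L=42.5*D;a=ax(YR,L);off=-.003*a
bot.move_linear(rs(-.0862,.0706,.192)+off,.03)
for x in (-.087,-.089,-.091,-.093):
    bot.move_linear(rs(x,.07,.192)+off,.03);f=bot.read_ft_force();print(x,round(f@RX,2),round(f@RY,2),round(f[2],2),inr(bot.read_position()-off).round(4))
print(bot.read_clock())
E
```

```text
[-0.0006  0.0747  0.035 ]
[-0.0014  0.0225  0.    ]
[0.0022 0.102  0.    ]
-0.087 0.89 0.06 -1.35 [-0.0872  0.07   -0.0882]
-0.089 6.35 -1.55 -1.66 [-0.0881  0.0703 -0.0877]
-0.091 11.27 0.07 0.59 [-0.089   0.0704 -0.0869]
-0.093 12.14 1.07 3.62 [-0.0902  0.0704 -0.086 ]
15.8083
```

```bash
python3 - <<'E'
from h import *
L=42.5*D;a=ax(YR,L);off=-.003*a
def rep(x=''):
    f=bot.read_ft_force();print(x,'F',round(f@RX,2),round(f@RY,2),round(f[2],2),inr(bot.read_position()-off).round(4))
bot.move_linear(rs(-.083,.07,.195)+off,.04);rep('up')
for x in (-.083,-.081,-.079):
    bot.move_linear(rs(x,.07,.192)+off,.03);rep(x)
bot.move_linear(rs(-.082,.07,.192)+off,.03);rep()
r=bot.move_linear(rs(-.082,.07,.163)+off,.03,until_force=3);rep(r)
print(bot.read_clock(),bot.read_gripper_width())
E
```

```text
up F 0.07 -0.36 -0.72 [-0.0831  0.0701 -0.0851]
-0.083 F -0.67 0.27 -1.92 [-0.0832  0.0701 -0.0884]
-0.081 F -0.0 -0.26 -1.7 [-0.081  0.07  -0.088]
-0.079 F 0.3 -0.68 -2.3 [-0.0789  0.0701 -0.088 ]
 F 0.97 1.58 -1.71 [-0.0822  0.0699 -0.088 ]
True F 0.86 0.22 4.04 [-0.0814  0.0703 -0.1137]
18.0167 0.15307457724631124
```

```bash
python3 - <<'E'
from h import *
L=42.5*D;a=ax(YR,L);off=-.003*a
def rep(x=''):
    f=bot.read_ft_force();print(x,'F',round(f@RX,2),round(f@RY,2),round(f[2],2),inr(bot.read_position()-off).round(4),bot.read_gripper_width())
bot.set_gripper(.35);bot.wait(.3);rep('open')
bot.set_gripper(0,60);rep('closed')
p=inr(bot.read_position())
z=p[2]+.28
bot.move_linear(rs(p[0],-.0,z),.08);rep('mid')
bot.move_linear(rs(p[0],-.1013,z),.08);rep('end')
print(bot.read_clock())
w=wshot('w7');t=bot.camera('top');save('t7',t);s=bot.camera('side');save('s7',s)
save('z7',np.hstack([cv2.resize(w,(440,330)),cv2.resize(s[110:220,250:360],(330,330),interpolation=cv2.INTER_CUBIC)]))
E
```

```text
open F -0.15 -0.1 -0.71 [-0.0819  0.0709 -0.1144] 0.3461320048517857
closed F -0.33 -0.47 0.4 [-0.082   0.0707 -0.1143] 0.15733063908257058
mid F -1.72 -0.49 0.46 [-0.0821  0.     -0.1143] 0.1565630810783962
end F -3.31 0.64 -0.38 [-0.0821 -0.1012 -0.1143] 0.1556150105762382
21.35
```

View pics/z7.png

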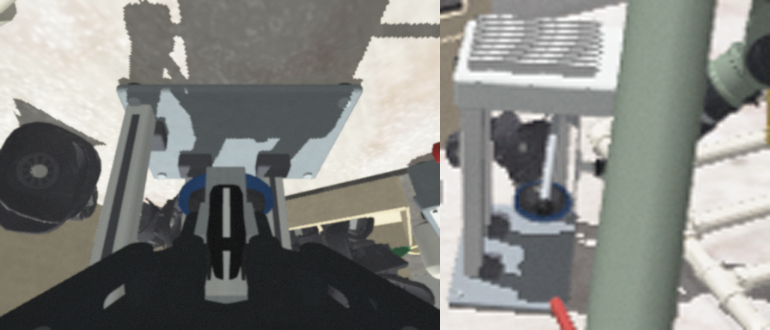

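```bash
python3 - <<'E'
from h import *
L=42.5*D;a=ax(YR,L)
bot.set_gripper(.4);bot.wait(.3);print(bot.read_ft_force().round(2))
p=bot.read_position()
bot.move_linear(p-.06*a,.08);bot.move_linear(p-.2*a,.2)
bot.wait(.4);print(bot.read_clock(),inr(bot.read_position()))
w=wshot('w8');save('z8',cv2.resize(w[60:330,130:400],(600,600),interpolation=cv2.INTER_CUBIC))
print('exp tip',proj('w8',rs(-.0894,-.1013,.304)),'handle line',proj('w8',[rs(-.115,-.1013,.182),rs(-.055,-.1013,.182)]))
E
```

```text
[ 0.41 -0.53 -0.25]
24.2833 [-0.21867029 -0.10112794  0.03508714]
exp tip [[262.97405447 315.73468991]] handle line [[262.37467163 164.68159335]
 [262.35730444 199.4152658 ]]
```

View pics/z8.png

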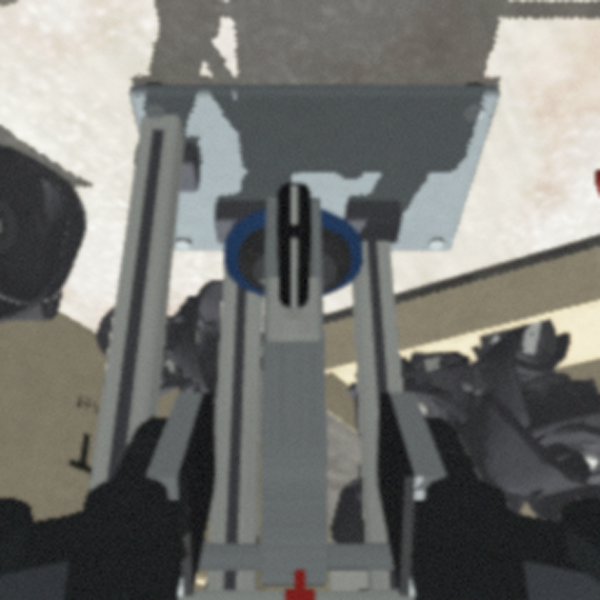

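```bash
python3 - <<'E'
from h import *
yb=9.5*D;q=ori(yb,15*D);a=ax(yb,15*D)
G=np.array([.4873,.2156,.067])
print(bot.solve_ik([.33,-.2,.42],ori(30*D,15*D)),bot.solve_ik(G-.15*a,q),bot.solve_ik(G-.022*a,q))
bot.move_linear([.33,-.22,.40],.25,rotation=ori(40*D,25*D))
bot.set_gripper(0)
bot.move_pose([.33,.1,.38],q)
bot.move_pose(G-.16*a,q)
print(bot.read_clock())
w=wshot('w9')
for t in ['yellow_button','green_button','red_stop','yellow_button_top']: print(t,[(np.round(x['bbox']).astype(int).tolist(),round(x['confidence'],2)) for x in bot.search_frame('wrist',t)[:3]])
E
```

```text
[-0.93291046 -0.11499511 -0.29707311  1.35817132  0.26005179 -1.45251449] [ 0.30789998  0.0927011  -0.64648816  0.57232896 -0.03666114  0.13731366] [ 0.29751053  0.33107249 -0.73442264  0.24566818 -0.03399565  0.12726568]
28.4667
yellow_button [([306, 166, 30, 36], 0.76)]
green_button [([250, 171, 27, 29], 0.76), ([458, 140, 53, 61], 0.29)]
red_stop []
yellow_button_top [([305, 172, 34, 30], 0.69), ([251, 171, 31, 30], 0.69), ([191, 168, 35, 39], 0.33)]
```

View pics/w9.png

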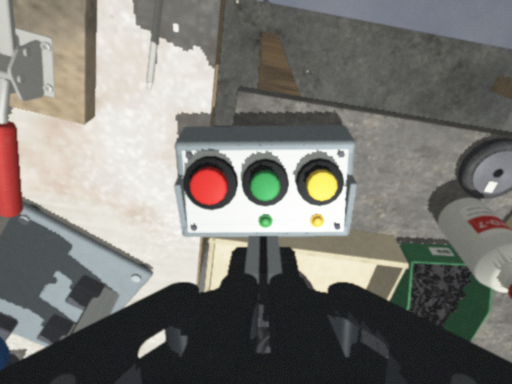

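```bash
python3 - <<'E'
from h import *
f=lambda u,v:(u/2.5+90,v/2.5+50)
S=lambda u,v:(u/3+100,v/3+95)
P={}
for n,w,t,s in [('yel',(322,185.5),(302,406),(396,443)),('grn',(265,186),(340,400),(429,428)),('red',(210,186),(378,393),(461,411))]:
    print(n,at_z('w9',w,.067).round(4),tri([('w9',w),('w9',w),('top',f(*t)),('side',S(*s))]).round(4))
    P[n]=at_z('w9',w,.067)
Y=P['yel'];yb=9.5*D;q=ori(yb,15*D);a=ax(yb,15*D)
def press(P):
    bot.move_pose(P-.06*a,q)
    t0=bot.read_position()
    bot.move_linear(P-.034*a,.08)
    r=bot.move_linear(P-.005*a,.03,until_force=9)
    p=bot.read_position();bot.wait(.15);f=bot.read_ft_force();print('press',r,f.round(2),'advance of tip past est. top',((p-P)@a+.022).round(4),bot.read_clock())
    return p
p=press(Y)
save('w10',bot.camera('wrist'))
bot.move_linear(Y-.06*a,.1)
E
```

```text
yel [0.4831 0.2661 0.067 ] [0.4798 0.2642 0.0702]
grn [0.4917 0.2171 0.067 ] [0.4882 0.2163 0.0698]
red [0.4996 0.1697 0.067 ] [0.4966 0.169  0.071 ]
press True [-3.93 -1.56 10.27] advance of tip past est. top -0.0054 30.325
```

```bash
cat >> h.py <<'E'
yb=9.5*D;qb=ori(yb,15*D);ab=ax(yb,15*D)
YEL=np.array([.4805,.2645,.070]);GRN=np.array([.4889,.2165,.070])
def press(P):
    bot.move_pose(P-.06*ab,qb);bot.move_linear(P-.034*ab,.1);f0=bot.read_ft_force()
    out=[]
    for d in np.arange(-.031,-.004,.0015):
        r=bot.move_linear(P+d*ab,.03,until_force=12);f=-(bot.read_ft_force()-f0)@ab;p=bot.read_position()
        out.append((round(((p-P)@ab+.022)*1000,1),round(f,1)))
        if f>11 or r: break
    bot.wait(.15);print(out,bot.read_clock())
E
python3 - <<'E'
from h import *
press(YEL); w=wshot('w11')
bot.move_linear(YEL-.06*ab,.1)
save('w11z',w[100:340,130:400])
E
```

```text
[(np.float64(-9.2), np.float64(-0.4)), (np.float64(-7.8), np.float64(1.2)), (np.float64(-6.1), np.float64(1.6)), (np.float64(-4.6), np.float64(2.2)), (np.float64(-3.1), np.float64(4.0)), (np.float64(-1.8), np.float64(8.0)), (np.float64(-1.6), np.float64(23.9))] 33.4167
```

```bash
sed -i 's/if f>11 or r/if f>6.5 or r/;s/-.031,-.004/-.0295,-.004/;s/until_force=12/until_force=9/' h.py; python3 - <<'E'
from h import *
press(GRN)
bot.move_linear(GRN-.06*ab,.1)
bot.move_pose([.33,.12,.38],qb)
bot.wait(.5)
w=bot.camera('top');save('t12',w);save('s12',bot.camera('side'))
for c in('top','side'):
    for t in ['carrier','pointer_tip','wheel_mid']: print(c,t,[(np.round(x['bbox']).astype(int).tolist(),round(x['confidence'],2)) for x in bot.search_frame(c,t)[:2]])
h=cv2.cvtColor(load('s12'),cv2.COLOR_RGB2HSV);b=(h[...,0]>95)&(h[...,0]<130)&(h[...,1]>130)&(h[...,2]>50)
ys,xs=np.nonzero(b[150:210,255:330]);print('side blue',len(xs),xs.mean()+255 if len(xs) else 0,ys.mean()+150 if len(xs) else 0,'exp tray',proj('side',rs(.0145,-.101,.1)))
print(bot.read_ft_force().round(2),bot.read_clock())
E
```

```text
[(np.float64(-7.8), np.float64(0.0)), (np.float64(-6.3), np.float64(1.4)), (np.float64(-4.6), np.float64(2.4)), (np.float64(-3.1), np.float64(3.6)), (np.float64(-1.8), np.float64(6.2)), (np.float64(-1.5), np.float64(24.1))] 36.4167
top carrier []
top pointer_tip []
top wheel_mid [([312, 240, 25, 20], 0.88)]
side carrier [([309, 162, 7, 8], 0.52), ([155, 219, 34, 35], 0.31)]
side pointer_tip []
side wheel_mid []
side blue 2 275.0 176.5 exp tray [[283.78150283 177.50788425]]
[ 0.68  0.01 -0.11] 39.0167
```

```bash
python3 - <<'E'
from h import *
bot.move_pose([.33,-.22,.40],ori(40*D,25*D));bot.wait(.2)
w=wshot('w13');h=cv2.cvtColor(w,cv2.COLOR_RGB2HSV)
b=((h[...,0]>95)&(h[...,0]<130)&(h[...,1]>120)&(h[...,2]>40)).astype(np.uint8)
e=proj('w13',[rs(.0145,-.1013,.105),rs(-.0894,-.1,.304),rs(-.115,-.1013,.182)]);print('exp tray,tip,handle',e.round(1).tolist())
n,l,s,c=cv2.connectedComponentsWithStats(b)
print([(s[i].tolist(),c[i].round(1).tolist()) for i in range(1,n) if s[i,4]>40])
m=(((h[...,0]<8)|(h[...,0]>172))&(h[...,1]>150)&(h[...,2]>80)).astype(np.uint8);n,l,s,c=cv2.connectedComponentsWithStats(m)
print('red',[(s[i].tolist()) for i in range(1,n) if s[i,4]>30])
for t in ['carrier','carrier_grip','wheel_mid','pointer_tip']: print(t,[(np.round(x['bbox']).astype(int).tolist(),round(x['confidence'],2)) for x in bot.search_frame('wrist',t)[:2]])
print(bot.read_clock())
E
```

```text
exp tray,tip,handle [[190.2, 269.4], [123.3, 355.9], [138.8, 262.1]]
[([187, 253, 25, 26, 153], [200.9, 260.5])]
red [[275, 196, 40, 31, 346], [356, 242, 18, 15, 215]]
carrier [([136, 248, 76, 100], 0.76)]
carrier_grip [([135, 249, 79, 98], 0.82)]
wheel_mid [([282, 67, 46, 48], 0.96), ([184, 256, 27, 29], 0.67)]
pointer_tip []
41.025
```

```bash
python3 - <<'E'
from h import *
print(bot.read_ft_force().round(2),bot.read_gripper_width()); bot.close_job()
E
```

```text
[1.03 0.63 0.77] 0.0007763628519006858
the job is handed in; nothing more can be done
```

I hooked the tray on the open end of the rail with the wheel in it, slid it to the red pointer and let go. I then pressed yellow, let it up, and pressed green, before handing in at about 41 s. No verdict was reported.

**Hooking:** The first lowering caught on the hook's rear leg because the tray had sagged about 2.5° in the grip. I moved about 5 mm further over the rail and it seated.

**Tray position:** After release, the wrist view put the handle line and strap about 2–3 mm from the pointer tip, inside the 8 mm limit. The wheel was lying in the tray. The last wrist view showed the handle about where expected, with the wheel still in the tray.

**Buttons:** I pressed yellow twice, because after the first press I couldn't tell whether it had gone fully down. On the second yellow press and on the green press, force rose over about 6 mm and then hit a hard stop, so both went fully down. The fingertip force peaked at about 24 N.

**Not confirmed:**
- The final top-camera picture didn't find the hung tray, and the side camera gave nothing reliable on it. The pointer wasn't found in any of the last pictures.
- I couldn't view the close-up of the yellow press because the 12-picture limit was reached.
- I took no picture after the presses to confirm that both buttons were up again.

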